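Open the long instrument on the repair bench

ROBOT

A 7-joint arm with a two-finger parallel gripper is mounted at the origin on the work surface. World frame = base frame: x ahead of the robot, y to its left, z up, the work surface at z = 0. Lengths are in mm, angles in rad, forces in N, time in s.
With the tool pointing down it reaches from about 350 to 900 mm from the base axis. Payload 7.2 kg.
Tool frame: the origin (TCP) lies between the finger pads; the fingertips stand 17 mm ahead of it and the grasp point (between the pads) lies 2 mm behind it (nose_length is the z of the fingertips in the tool frame, in mm); z points along the fingers, y is the line along which they close (so a half turn about z gives the same grasp; the last joint's range is limited). The gripper opens to 88 mm and grips with 3 to 60 N. Pads are 20 mm wide; open, the fingers measure 115 mm over their backs; the gripper's body (75 mm by 178 mm) begins 61 mm behind the grasp point.
Start: joints at [-1.407, 0.411, -0.013, 1.596, 0.006, 1.134, -0.082], TCP at [143.59, 608.285, 239.653] pointing down, gripper open.
Joint ranges: [-2.95, 2.95], [-0.29, 1.99], [-1.47, 1.44], [0.14, 2.54], [-1.03, 4.17], [0.13, 1.85], [-2.86, 2.86]. Speed limits (rad/s): [2.39, 2.39, 3.01, 3.01, 3.14, 3.14, 3.14].

INTERFACE

Orientations are given as a unit quaternion [x, y, z, w].
In Python, from workcell import read_state, read_camera, camera_params, sign_off, nose_length gives the robot as it stands. The module is installed in compiled form; this text tells all that it offers.
- The arm moves only by the tool carry_out, never from a script. Its argument "steps" is a list of rows, each a list of 7 numbers: the closure in counts, from 0 (fully open) to 255 (shut), then the shift along the tool's x, y, z in m, then the turn, a rotation vector about the tool's x, y, z in rad. In form: [[grip, x, y, z, rx, ry, rz], ...]. A call has 1 to 20 rows; each row shifts and turns the commanded pose from where the row before left it, along the tool's axes as they then stand; what a row does not reach is not made up. A row lasts 1/12 s, in which the tool goes at most 41.7 mm and 7.16 degrees, less where a joint would pass 70% of its speed; a pose out of reach is approached as far as the arm can. A call with a gripper value outside its range is refused whole. The fingers move at their own pace and stop on an object; "squeeze" is the grip in N (left out, the last holds). Time passes only in rows, so rows that do not move let the fingers close. It gives the time, the measured TCP pose, the force, the opening and the grip force at its end, in the units of the state.
- read_state(): the state, without advancing time (a new reading comes with each control period).
- read_camera(name): name is "side" or "top" or "wrist"; returns (picture, depth): 420x560x3 uint8, red, green, blue; 420x560 float32, mm along the optical axis (not along the pixel's ray), 0 where there is no reading.
- camera_params(name): a dict with "fx", "fy", "cx", "cy" (pixels), "R" (3x3) and "t" (3): a world point X has camera coordinates R X + t; the wrist camera has in their place "mount" (4x4, takes a point from camera to tool coordinates, whose origin is the TCP and whose axes are the flange's). Camera axes: x right, y down, z forward; pixel columns grow to the right and rows downward; lengths in mm; the calibration is good to about 2 mm. A picture is of the moment at which its call begins: read the wrist's pose just before it. camera_params takes no time and is no camera call.
- sign_off(): hands the job in; it is judged then, once.
The state is a dict: "clock": time; "joints": joint angles; "joint_velocities": joint speeds; "joint_efforts": joint torques, N m; "eef_pos": TCP position; "tcp_rot": TCP orientation; "force": force on the tool from outside, world axes, zero at the start; "wrist_torque": the same for the moment, N m; "width": finger opening in mm; "grasp_force": force on a finger pad.
Only numpy, scipy, OpenCV 4.12 (cv2) and the standard library are available. Lean on these libraries where they do the work, as an engineer would, in place of code of your own. Each camera call takes 0.05 s, during which the arm holds its last target. There are 200 camera calls.

TASK

Two small instruments with grey covers stand on the bench, and the screws are already out of the longer, oblong one. Lift its cover straight off by the black grip and lay it gently, right way up, in the middle of the flat dark mat. Leave the cover of the square instrument where it is.

Things in the scene. Friction and masses are not known exactly. Their poses are not given: they have to be found in the camera images.
- long_cover: Loose grey cover of the LONG instrument, 178 (x) x 118 (y) mm, 0.15-0.26 kg. On its middle a solid black grip block, 60 long (x), 18 wide (y), 28 mm high. Origin: centre of the lower edge, z up; flat top at 14 mm, grip top at 42 mm. A 10 mm skirt goes round the housing with 3 mm of play; only its weight holds it. At the start it sits on the long housing, origin 35 mm above the table.
- long_housing: White instrument housing of the LONG instrument, open on top under its cover, 166 (its x) x 106 (its y) x 45 mm high, fixed to the bench. Origin: centre of its underside on the table, z up. When the cover is seated, their x and y axes agree.
- square_cover: Loose grey cover of the other, SQUARE instrument, 118 x 118 mm, same height and same black grip block (60 mm along its x) as the long one; sits on a square white housing 45 mm high. Origin: centre of its lower edge, 35 mm above the table. To be left alone.
- mat: Flat dark rubber mat on the bench, 240 (its x) x 200 (its y) x 3 mm, fixed, empty. Origin: centre of its underside on the table, z up.
Not all that is in view belongs to the job. What is shaped like the long_housing but yellow is not meant. What is shaped like the long_cover but pink is not meant.

How it is judged:
By the outcome, as a careful person would: the job done as asked, in the order asked, and still so for the second after the job is handed in, with the robot touching nothing.
It also fails if it takes over 45 s, if anything falls off the work surface, if the arm or the gripper's body presses on something with over 40 N, if the wrist force passes 120 N, or if a joint passes its speed limit or range.

## Working session

There is one attempt and no reset: what is moved stays moved. The work goes in short steps, Python scripts to look and compute and a tool call to move; the robot and the scene stay as the last step left them, time stands still between calls to the robot, and variables do not carry over. Pictures are saved under pics/ and viewed, at most 10 in all, crops included, and the job is handed in when it is done.

Besides the shell and the picture viewer there is one more tool, called as name([rows], argument=value, ...), one row to a line, values as JSON. carry_out: Moves the arm, as the interface text tells. Its arguments: {"type":"object","properties":{"steps":{"type":"array"},"squeeze":{"type":"number"}},"required":["steps"]}

```bash
mkdir -p pics
cat > h.py <<'E'
import numpy as np, cv2
from workcell import *
from scipy.spatial.transform import Rotation as Ro
def cloud(name):
    s=read_state(); im,d=read_camera(name); p=camera_params(name)
    v,u=np.mgrid[:420,:560]
    C=np.stack([(u-p['cx'])/p['fx']*d,(v-p['cy'])/p['fy']*d,d],-1)
    if 'mount' in p:
        M=np.array(p['mount']); T=C@M[:3,:3].T+M[:3,3]
        W=T@Ro.from_quat(s['tcp_rot']).as_matrix().T+np.array(s['eef_pos'])
    else:
        W=(C-np.array(p['t']))@np.array(p['R'])
    W[d==0]=np.nan
    return im,d,W
def save(n,im): cv2.imwrite('pics/'+n,im[:,:,::-1])
E
python3 - <<'E'
from h import *
for n in('top','side'):
    im,d,W=cloud(n); save(n+'.png',im); np.savez(n,im=im,W=W)
s=read_state(); print(s); print(nose_length)
E
```

```text
{'clock': 0.1, 'joints': array([-1.40722138,  0.41181364, -0.01273408,  1.59692222,  0.00561334,
        1.13433206, -0.0822265 ]), 'joint_velocities': array([ 1.87293528e-03,  8.24201440e-04, -2.01516868e-06, -3.07845782e-03,
       -4.05871831e-04,  5.32786841e-05, -7.95859577e-04]), 'joint_efforts': array([ 2.51753998e-03, -5.89094889e+01,  6.43947367e-01, -2.91709810e+01,
       -5.37657039e-02,  1.46020009e-02,  3.83010308e-05]), 'eef_pos': array([143.49509782, 607.86764912, 238.91257254]), 'tcp_rot': array([ 1.15616609e-01,  9.93293653e-01, -7.19089715e-04, -3.08608397e-05]), 'force': array([ 0.21111819, -0.65278542, -0.4022296 ]), 'wrist_torque': array([ 0.03460327, -0.00213247,  0.04918026]), 'grasp_force': 0.0, 'width': 87.81919010334299}
17.0
```

View pics/top.png

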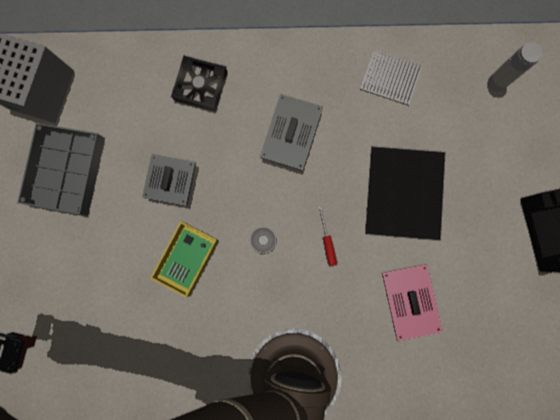

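View pics/side.png

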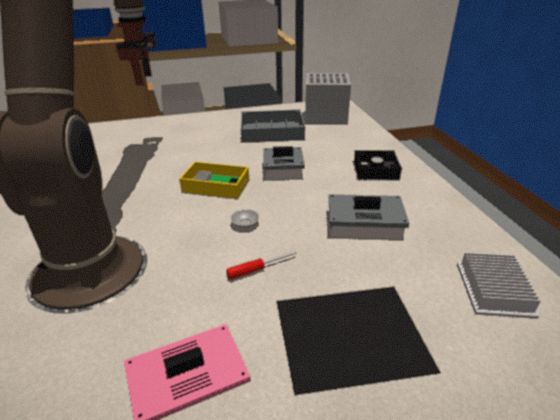

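Top view: the candidates are the grey oblong cover (292,133), the grey square cover (170,180), the pink cover (411,302), the yellow housing (185,259) and a finned heat sink (391,78). By the description I choose (292,133). The mat is the dark flat sheet at (405,193), not the black tray at (545,230). The side view agrees: oblong cover at (367,212), mat at (355,335).

Run:
```python
from h import *
z=np.load('top.npz'); im,W=z['im'],z['W']
def fit(name,box,zr,dark=None):
    r0,r1,c0,c1=box; P=W[r0:r1,c0:c1].reshape(-1,3); g=im[r0:r1,c0:c1].reshape(-1,3).max(1)
    m=(P[:,2]>zr[0])&(P[:,2]<zr[1])
    if dark: m&=g<dark
    P=P[m]; (c,sz,a)=cv2.minAreaRect(P[:,:2].astype(np.float32))
    q=cv2.boxPoints((c,sz,a)); e=max([q[1]-q[0],q[2]-q[1]],key=np.linalg.norm)
    print(name,len(P),np.round(c),np.round(sz),'long axis deg',round(np.degrees(np.arctan2(e[1],e[0]))%180,1),'z',np.round(np.median(P[:,2]),1), 'med',np.round(np.median(P[:,:2],0)))
fit('cover',(90,180,255,330),(40,60))
fit('grip',(110,160,275,310),(68,95))
fit('mat',(140,245,360,450),(-8,12),30)
fit('square',(145,215,135,205),(40,60))
for n,(v,u) in dict(mat=(193,405),table=(193,340),heatsink=(78,391),pink=(302,411),fan=(80,200),post=(55,530),tray2=(230,545)).items(): print(n,W[v,u].round())
cv2.imwrite('pics/crop.png',cv2.resize(im[85:185,245:335,::-1],None,fx=5,fy=5,interpolation=cv2.INTER_CUBIC))
```

```text
cover 2823 [637.   2.] [118. 180.] long axis deg 162.1 z 49.3 med [634.   2.]
grip 168 [636.   1.] [18. 60.] long axis deg 161.3 z 76.8 med [636.   2.]
mat 6261 [ 479. -301.] [196. 233.] long axis deg 174.7 z 3.1 med [ 478. -302.]
square 1824 [514. 324.] [120. 119.] long axis deg 78.9 z 49.4 med [511. 318.]
mat [ 478. -301.    3.]
table [ 480. -128.   -2.]
heatsink [ 794. -272.    7.]
pink [ 194. -298.   42.]
fan [786. 247.  37.]
post [ 771. -554.  190.]
tray2 [ 374. -647.   34.]
```

View pics/crop.png

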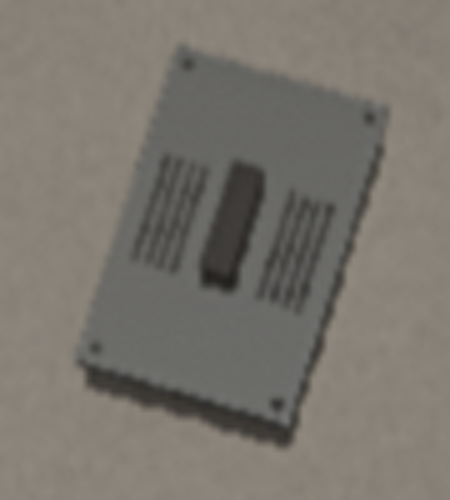

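The crop shows an unscrewed grey oblong cover, with its black grip at crop pixel (235,225). That is the target. I'm moving above it now.

carry_out([
  [0,-0.031,-0.0239,0,0,0,0],
  [0,-0.031,-0.0239,0,0,0,0],
  [0,-0.031,-0.0239,0,0,0,0],
  [0,-0.031,-0.0239,0,0,0,0],
  [0,-0.031,-0.0239,0,0,0,0],
  [0,-0.031,-0.0239,0,0,0,0],
  [0,-0.031,-0.0239,0,0,0,0],
  [0,-0.031,-0.0239,0,0,0,0],
  [0,-0.031,-0.0239,0,0,0,0],
  [0,-0.031,-0.0239,0,0,0,0],
  [0,-0.031,-0.0239,0,0,0,0],
  [0,-0.031,-0.0239,0,0,0,0],
  [0,-0.031,-0.0239,0,0,0,0],
  [0,-0.031,-0.0239,0,0,0,0],
  [0,-0.031,-0.0239,0,0,0,0],
  [0,-0.031,-0.0239,0,0,0,0],
  [0,-0.031,-0.0239,0,0,0,0],
  [0,-0.031,-0.0239,0,0,0,0],
  [0,-0.031,-0.0239,0,0,0,0],
  [0,-0.031,-0.0239,0,0,0,0],
])

```text
clock: 1.77
eef_pos: [637.9, -0.9, 239.3]
tcp_rot: [0.115, 0.993, -0.0, -0.0]
force: [1.3, 0.0, 0.9]
width: 87.6
grasp_force: 0.0
```

carry_out([
  [0,0,0,0,0,0,0.092],
  [0,0,0,0,0,0,0],
  [0,0,0,0,0,0,0],
  [0,0,0,0,0,0,0],
])

```text
clock: 2.1
eef_pos: [636.6, 2.4, 239.3]
tcp_rot: [0.159, 0.987, 0.0, -0.001]
force: [-0.7, 0.4, -0.1]
width: 87.5
grasp_force: 0.0
```

```bash
cat > grip.py <<'E'
from h import *
im,d,W=cloud('wrist'); save('wrist1.png',im); s=read_state()
R=Ro.from_quat(s['tcp_rot']).as_matrix()
near=np.hypot(W[...,0]-636,W[...,1]-1)<60
m=near&(W[...,2]>66)&(W[...,2]<95)
P=W[m]; c,sz,a=cv2.minAreaRect(P[:,:2].astype(np.float32))
q=cv2.boxPoints((c,sz,a)); e=max([q[1]-q[0],q[2]-q[1]],key=np.linalg.norm)
print(len(P),c,sz,np.degrees(np.arctan2(e[1],e[0]))%180,np.median(P[:,2]))
f=W[near&(W[...,2]<66)]; print('flat z',np.median(f[:,2]))
print(s['eef_pos'],'x axis deg',np.degrees(np.arctan2(R[1,0],R[0,0])),'z',R[:,2])
print('delta tool',R.T@(np.array([*c,70])-s['eef_pos']))
E
python3 grip.py
```

```text
1425 (636.5555419921875, 1.2379493713378906) (17.403610229492188, 59.51669692993164) 161.96407 76.89626112835197
flat z 49.06850478217963
[636.60961546   2.5079499  239.52578533] x axis deg 161.69524642729442 z [-6.00935072e-04  8.97612578e-04 -9.99999417e-01]
delta tool [ -0.49204406  -1.33519316 169.52457896]
```

View pics/wrist1.png

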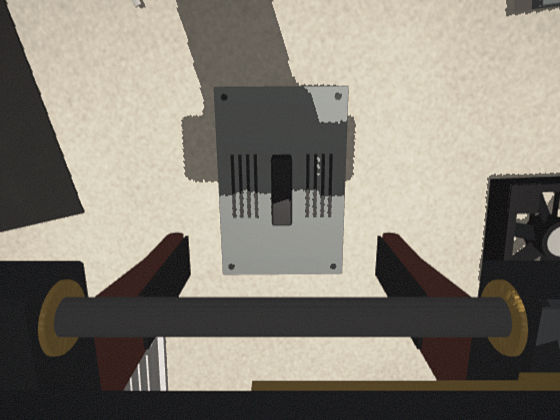

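The wrist view shows the long cover with its black grip at (282,190), squarely between the fingers. Now I descend and close.

carry_out([
  [0,-0.0005,-0.0013,0.02,0,0,0],
  [0,0,0,0.025,0,0,0],
  [0,0,0,0.025,0,0,0],
  [0,0,0,0.025,0,0,0],
  [0,0,0,0.02,0,0,0],
  [0,0,0,0.015,0,0,0],
  [0,0,0,0.012,0,0,0],
  [0,0,0,0.01,0,0,0],
  [0,0,0,0.008,0,0,0],
  [0,0,0,0.008,0,0,0],
  [0,0,0,0,0,0,0],
  [0,0,0,0,0,0,0],
])

```text
clock: 3.15
eef_pos: [637.3, -0.7, 71.7]
tcp_rot: [0.161, 0.987, 0.0, -0.0]
force: [0.3, 0.7, -0.2]
width: 87.6
grasp_force: 0.0
```

carry_out([
  [255,0,0,0,0,0,0],
  [255,0,0,0,0,0,0],
  [255,0,0,0,0,0,0],
  [255,0,0,0,0,0,0],
  [255,0,0,0,0,0,0],
  [255,0,0,0,0,0,0],
  [255,0,0,0,0,0,0],
  [255,0,0,0,0,0,0],
  [255,0,0,0,0,0,0],
  [255,0,0,0,0,0,0],
  [255,0,0,0,0,0,0],
  [255,0,0,0,0,0,0],
], squeeze=30)

```text
clock: 4.15
eef_pos: [637.3, -0.6, 71.6]
tcp_rot: [0.161, 0.987, 0.0, 0.0]
force: [0.8, 0.3, -1.1]
width: 17.7
grasp_force: 30.0
```

Gripped at 17.7 mm. I lift slowly at first, straight up.

carry_out([
  [255,0,0,-0.003,0,0,0],
  [255,0,0,-0.003,0,0,0],
  [255,0,0,-0.004,0,0,0],
  [255,0,0,-0.004,0,0,0],
  [255,0,0,-0.005,0,0,0],
  [255,0,0,-0.006,0,0,0],
  [255,0,0,-0.01,0,0,0],
  [255,0,0,-0.015,0,0,0],
  [255,0,0,-0.015,0,0,0],
  [255,0,0,-0.015,0,0,0],
  [255,0,0,-0.01,0,0,0],
  [255,0,0,-0.005,0,0,0],
  [255,0,0,0,0,0,0],
  [255,0,0,0,0,0,0],
])

```text
clock: 5.32
eef_pos: [637.1, -0.6, 166.5]
tcp_rot: [0.161, 0.987, 0.0, -0.0]
force: [-0.6, 0.3, -1.2]
width: 17.9
grasp_force: 30.0
```

Run:
```python
from h import *
im,d,W=cloud('side'); s=read_state(); im2,_,_=cloud('wrist')
save('lift.png',np.hstack([im[100:340,180:480],im2[60:300,150:450]]))
R=Ro.from_quat(s['tcp_rot']).as_matrix(); th=np.degrees(np.arctan2(R[1,0],R[0,0])); print(s['eef_pos'],th,s['force'],s['wrist_torque'],s['width'])
print('delta tool to mat',R.T@(np.array([479,-301,0])-s['eef_pos']),'turn about tool z for x axis 174.7:',np.radians(th-174.7))
```

```text
[636.83829501  -0.65928608 166.02488596] 161.45121900225132 [-0.2251308  -0.08766868 -1.68153422] [-0.00154473  0.06255802  0.00713546] 17.692804919322885
delta tool to mat [  53.94984084 -334.90560156  166.16072728] turn about tool z for x axis 174.7: -0.2312348502863737
```

View pics/lift.png

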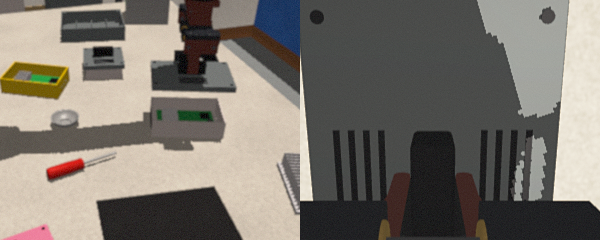

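The left half shows the cover hanging level above the open housing (187,118); the right half shows the grip held squarely. Now to the mat.

carry_out([
  [255,0.0017,-0.0105,0,0,0,0],
  [255,0.0034,-0.021,0,0,0,0],
  [255,0.0041,-0.0255,0,0,0,0],
  [255,0.0041,-0.0255,0,0,0,0],
  [255,0.0041,-0.0255,0,0,0,0],
  [255,0.0041,-0.0255,0,0,0,0],
  [255,0.0041,-0.0255,0,0,0,0],
  [255,0.0041,-0.0255,0,0,0,0],
  [255,0.0041,-0.0255,0,0,0,0],
  [255,0.0041,-0.0255,0,0,0,0],
  [255,0.0041,-0.0255,0,0,0,0],
  [255,0.0041,-0.0255,0,0,0,0],
  [255,0.0041,-0.0255,0,0,0,0],
  [255,0.0029,-0.018,0,0,0,0],
  [255,0.0008,-0.005,0,0,0,-0.06],
  [255,0,0,0,0,0,-0.06],
  [255,0,0,0,0,0,-0.06],
  [255,0,0,0,0,0,-0.05],
  [255,0,0,0,0,0,0],
  [255,0,0,0,0,0,0],
])

```text
clock: 7.08
eef_pos: [478.8, -301.6, 166.2]
tcp_rot: [0.048, 0.999, 0.0, -0.0]
force: [0.9, -0.6, -1.5]
width: 18.0
grasp_force: 30.0
```

Run:
```python
from h import *
s=read_state(); im,d,W=cloud('wrist'); save('overmat.png',im)
R=Ro.from_quat(s['tcp_rot']).as_matrix(); print(s['eef_pos'],np.degrees(np.arctan2(R[1,0],R[0,0])),R[:,2],s['width'])
print('delta tool',R.T@(np.array([479,-301,40])-s['eef_pos']))
```

```text
[ 478.75801473 -301.58812899  166.23923702] 174.49428467540366 [-7.80102101e-04  2.75013018e-04 -9.99999658e-01] 17.959344842590973
delta tool [ -0.28579693   0.5835244  126.2391668 ]
```

View pics/overmat.png

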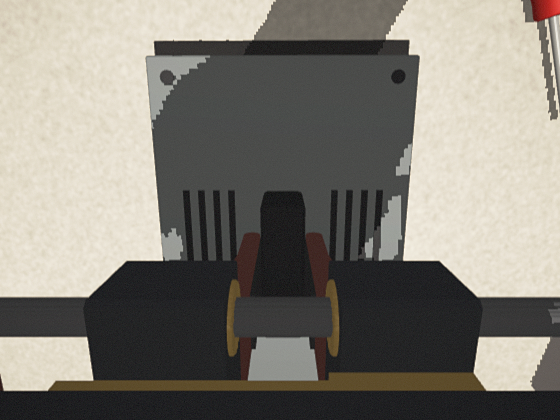

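The cover hangs level with its far edge at row 55, squarely in front of the mat edge (row 42, columns 155–409), so it's centred. I lower it gently.

carry_out([
  [255,0,0,0.01,0,0,0],
  [255,0,0,0.02,0,0,0],
  [255,0,0,0.02,0,0,0],
  [255,0,0,0.02,0,0,0],
  [255,0,0,0.015,0,0,0],
  [255,0,0,0.012,0,0,0],
  [255,0,0,0.008,0,0,0],
  [255,0,0,0.005,0,0,0],
  [255,0,0,0.003,0,0,0],
  [255,0,0,0.003,0,0,0],
  [255,0,0,0.002,0,0,0],
  [255,0,0,0.002,0,0,0],
  [255,0,0,0.002,0,0,0],
  [255,0,0,0,0,0,0],
  [255,0,0,0,0,0,0],
])

```text
clock: 8.38
eef_pos: [479.6, -301.2, 44.8]
tcp_rot: [0.047, 0.999, -0.0, 0.0]
force: [0.4, -0.0, -2.3]
width: 17.6
grasp_force: 30.0
```

carry_out([
  [255,0,0,0.001,0,0,0],
  [255,0,0,0.001,0,0,0],
  [255,0,0,0.001,0,0,0],
  [255,0,0,0.001,0,0,0],
  [255,0,0,0,0,0,0],
  [255,0,0,0,0,0,0],
])

```text
clock: 8.88
eef_pos: [479.5, -301.1, 40.5]
tcp_rot: [0.047, 0.999, 0.0, -0.0]
force: [0.1, -0.1, -0.6]
width: 17.5
grasp_force: 30.0
```

carry_out([
  [255,0,0,0.0005,0,0,0],
  [255,0,0,0.0005,0,0,0],
  [255,0,0,0,0,0,0],
  [255,0,0,0,0,0,0],
])

```text
clock: 9.22
eef_pos: [479.6, -301.2, 39.6]
tcp_rot: [0.047, 0.999, 0.0, -0.0]
force: [0.5, -0.1, -2.5]
width: 17.7
grasp_force: 30.0
```

carry_out([
  [255,0,0,0.0005,0,0,0],
  [255,0,0,0.0005,0,0,0],
  [255,0,0,0,0,0,0],
  [255,0,0,0,0,0,0],
])

```text
clock: 9.55
eef_pos: [479.6, -301.2, 39.5]
tcp_rot: [0.047, 0.999, 0.0, 0.0]
force: [-2.6, 1.8, 9.5]
width: 17.6
grasp_force: 30.0
```

The force shows it has touched down. I ease off slightly, open and rise.

carry_out([
  [255,0,0,-0.0006,0,0,0],
  [255,0,0,0,0,0,0],
  [170,0,0,0,0,0,0],
  [120,0,0,0,0,0,0],
  [60,0,0,0,0,0,0],
  [0,0,0,0,0,0,0],
  [0,0,0,0,0,0,0],
  [0,0,0,0,0,0,0],
  [0,0,0,0,0,0,0],
  [0,0,0,0,0,0,0],
  [0,0,0,0,0,0,0],
  [0,0,0,0,0,0,0],
])

```text
clock: 10.55
eef_pos: [479.6, -301.2, 39.2]
tcp_rot: [0.047, 0.999, 0.0, 0.0]
force: [-0.3, 0.4, -0.4]
width: 81.0
grasp_force: 0.0
```

carry_out([
  [0,0,0,-0.005,0,0,0],
  [0,0,0,-0.01,0,0,0],
  [0,0,0,-0.02,0,0,0],
  [0,0,0,-0.03,0,0,0],
  [0,0,0,-0.03,0,0,0],
  [0,0,0,-0.03,0,0,0],
  [0,0,0,-0.03,0,0,0],
  [0,0,0,-0.02,0,0,0],
  [0,0,0,0,0,0,0],
  [0,0,0,0,0,0,0],
  [0,0,0,0,0,0,0],
])

```text
clock: 11.47
eef_pos: [479.2, -300.9, 214.1]
tcp_rot: [0.047, 0.999, 0.0, -0.0]
force: [-0.5, -0.1, -0.5]
width: 88.2
grasp_force: 0.0
```

Run:
```python
from h import *
im,d,W=cloud('wrist'); im2,_,_=cloud('side'); save('end.png',cv2.resize(np.hstack([im,im2]),None,fx=.7,fy=.7))
m=(np.hypot(W[...,0]-479,W[...,1]+301)<150)&(W[...,2]>10)&(W[...,2]<28)
P=W[m]; print(cv2.minAreaRect(P[:,:2].astype(np.float32)),np.median(P[:,2]),P[:,2].std())
s=read_state(); print(s['eef_pos'],s['width'],s['force'])
```

```text
((479.0558776855469, -300.92291259765625), (118.2797622680664, 177.34500122070312), 84.80624389648438) 16.97412317243834 0.804175148438101
[ 478.96703203 -300.74066891  213.24949101] 87.8912020556386 [-0.20707383  0.35472517 -0.90791543]
```

View pics/end.png

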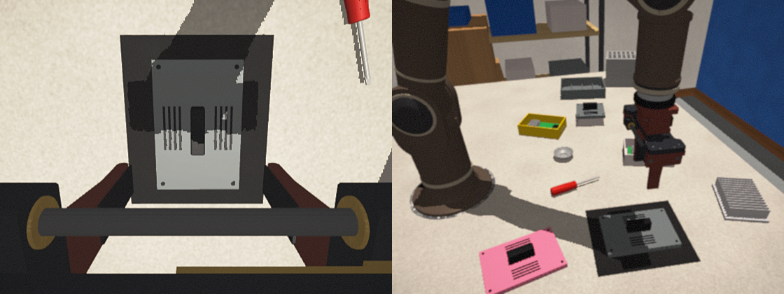

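The cover lies flat and upright, centred on the mat (left view, grip at (198,130)), with its top at 17 mm as expected. The square cover hasn't been touched and the gripper is clear.

```bash
python3 -c "
from workcell import sign_off
print(sign_off())"
```

```text
the job is handed in; nothing more can be done
None
```

The long instrument's cover is off and lies flat, right way up, in the middle of the mat; the square cover was left alone, and the job was handed in at about 11.6 s of the 45 s allowed.

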